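# Fill the ware board with clay dishes and hold the hardness tester on the end one

### The arm

A 6-joint arm with a two-finger parallel gripper is mounted at the origin on the work surface. World frame = base frame: x ahead of the robot, y to its left, z up, the work surface at z = 0. Lengths are in mm, angles in rad, forces in N, time in s.
With the tool pointing down it reaches from about 225 to 875 mm from the base axis. Payload 3.4 kg.
Tool frame: the origin (TCP) lies at the very end of the fingers, on their centre line; the grasp point (between the pads) lies 19 mm behind it; z points along the fingers, y is the line along which they close (so a half turn about z gives the same grasp; the last joint's range is limited). The gripper opens to 85 mm and grips with 20 to 120 N. Pads are 22 mm wide; open, the fingers measure 114 mm over their backs; the gripper's body (76 mm by 85 mm) begins 54 mm behind the grasp point. The pads swing forward as they close: fully open they stand 13 mm farther back than shut.
Start: joints at [-0.121, 0.276, 1.505, -0, 1.361, -0.121], TCP at [575.033, -0.009, 231.328] pointing down, gripper open.
Joint ranges: [-2.89, 2.89], [-0.75, 2.08], [0.22, 2.7], [-1.18, 4.32], [0.11, 2.71], [-2.7, 2.7]. Speed limits (rad/s): [2.57, 2.57, 3.14, 3.14, 3.14, 3.14].

### API

Orientations are given as a unit quaternion [w, x, y, z].
In Python, from plant import env gives the robot as it stands. The module is installed in compiled form; this text tells all that it offers.
- The arm moves only by the tool move_arm, never from a script. Its argument "targets" is a list of rows, each a list of 3 entries, a list of its own where there are three numbers: the finger opening in cm, from 0 to 8.54, then the shift along the tool's x, y, z in cm, then the turn about the tool's z in rad. A call has 1 to 5 rows; each row shifts and turns the commanded pose from where the row before left it, along the tool's axes as they then stand; what a row does not reach is not made up. A row lasts 1/10 s, in which the tool goes at most 50 mm and 8.59 degrees, less where a joint would pass 70% of its speed; a pose out of reach is approached as far as the arm can. A call is refused whole if a number of a shift passes 5 or a number of a turn 0.15, either way. A call with a gripper value outside its range is refused whole. The fingers move at their own pace and stop on an object; the grip force is fixed at half the most. Time passes only in rows, so rows that do not move let the fingers close. It gives the time, the measured TCP pose, the force, the opening and the grip force at its end, in the units of the state.
- env.sense(): the state, without advancing time (a new reading comes with each control period).
- env.camera(name): name is "scene" or "side" or "wrist"; returns the picture (480x640x3 uint8, red, green, blue); there is no depth.
- env.camera_info(name): a dict with "intrinsics" (3x3 intrinsics, pixels), "dist_coeffs" ([k1, k2, p1, p2, k3] as OpenCV has them; the pictures are not rectified), "origin" and "attitude" of the camera in the world. Camera axes: x right, y down, z forward; pixel columns grow to the right and rows downward; lengths in mm; the calibration is good to about 2 mm. A picture is of the moment at which its call begins: read the wrist's pose just before it. camera_info takes no time and is no camera call; for the wrist camera it gives the pose at the moment of the call.
- env.hand_in(): hands the job in; it is judged then, once.
The state is a dict: "clock": time; "joints": joint angles; "qd": joint speeds; "effort": joint torques, N m; "position": TCP position; "ee_rot": TCP orientation; "contact_force": force on the tool from outside, world axes, zero at the start; "torque": the same for the moment, N m; "opening": finger opening in mm; "grasp_force": force on a finger pad.
Only numpy, scipy, OpenCV 4.12 (cv2) and the standard library are available. Lean on these libraries where they do the work, as an engineer would, in place of code of your own. Each camera call takes 0.05 s, during which the arm holds its last target. There are 200 camera calls.

### The job

Fill up the ware board: set the two oblong clay dishes that stand on the bench gently, right way up, onto its empty half, so that they carry on the row of the two already there, with the same spacing, in line and parallel to them. Then lift the clay hardness tester out of its wooden block, stand it upright inside the stamped ring on the floor of the dish you put at the free end of the row, and press it down lightly until the groove on its sprung plunger is level with the mouth of the barrel. Finish like that, holding the tester still and pressed there in the gripper; leave the other dishes and everything else on the bench where it is.

Things in the scene. Friction and masses are not known exactly. Their poses are not given: they have to be found in the camera images.
- ware_board: Plywood board fixed on the bench, 180 mm (x) by 400 mm (y); flat top 38 mm above the bench. Origin: centre of its underside, at bench level. The row runs along its y, all at board x = 0, 100 mm apart, the dishes' lengths along board x: two stand at y = -150 and -50 mm, the empty places are y = +50 and +150 mm, the last being the free end of the row.
- dish_a: Oblong grey clay dish with straight sides and round ends, 120 mm long, 57 mm wide, 31 mm high, walls about 5 mm, floor 8 mm thick, standing on the board at the far end of the row (board y = -150 mm); stays. Origin: centre of its underside; x along its length, y across, z up. Sides nearly upright above 10 mm height; both ends alike. Unfired grey clay, 140 g.
- dish_b: Oblong grey clay dish with straight sides and round ends, 120 mm long, 57 mm wide, 31 mm high, walls about 5 mm, floor 8 mm thick, standing next to it on the board (board y = -50 mm); stays. Origin: centre of its underside; x along its length, y across, z up. Sides nearly upright above 10 mm height; both ends alike. Unfired grey clay, 140 g.
- dish_c: Oblong grey clay dish with straight sides and round ends, 120 mm long, 57 mm wide, 31 mm high, walls about 5 mm, floor 8 mm thick, standing on the bench to the left of the board; to be set in the row, at either empty place. Origin: centre of its underside; x along its length, y across, z up. Sides nearly upright above 10 mm height; both ends alike. Unfired grey clay, 140 g.
- dish_d: Oblong grey clay dish with straight sides and round ends, 120 mm long, 57 mm wide, 31 mm high, walls about 5 mm, floor 8 mm thick, just like dish_c, also standing on the bench left of the board; to be set in the row, at either empty place. Origin: centre of its underside; x along its length, y across, z up. Sides nearly upright above 10 mm height; both ends alike. Unfired grey clay, 140 g.
- dish_c_mark (a point): Centre of the stamped ring (a dark circle 32 mm across inside) in the middle of dish_c's flat inner floor; a point on the floor's surface, 8 mm above the dish's underside.
- dish_d_mark (a point): The same point in dish_d.
- tool_block: Fixed wooden block 70 mm (x) by 130 mm (y) by 72 mm high, origin at the centre of its underside. The tester hangs in its hole (23 mm wide, upright, right through) at block (0, -32 mm); at block y = +30 and +46 mm a trimming tool and a needle stand fixed in it, up to 152 mm above the bench.
- tester: Hardness tester, 150 mm long, 150 g: sprung plunger with a 16 mm round foot, 18 mm barrel, 30 mm collar, handle 24 mm in diameter. Hangs upright in the block by its collar, its top 158 mm above the bench. Origin: underside of the foot with the plunger out, 8 mm above the bench; z up to the handle. Above the origin: barrel mouth 24 mm, collar 64 to 70 mm, handle 70 to 150 mm.
- tester_handle (a point): Middle of the tester's handle, on its axis, 110 mm above its origin: in the black ribbed sleeve: the place to grip it (24 mm across).
- tester_foot (a point): Centre of the underside of the tester's foot, on the plunger; moves with it.
- plunger (a joint): How far the tester's plunger is pushed in, m: 0 out, 0.012 fully in. Spring, about 0.6 N per mm from 0. The groove on it is level with the barrel's mouth at 0.006 (about 3.6 N).
- bowl: Bystander: round clay bowl, 96 mm across, 45 mm high. Origin under its centre.
- slip_bottle: Bystander: white squeeze bottle with a nozzle, 62 mm across, 142 mm high. Origin under its centre.
- rolling_pin: Bystander: wooden rolling pin, 48 mm thick, 390 mm long along its y, chocked. Origin under its middle.
- rib: Bystander: flat round wooden throwing rib, 64 mm across, 8 mm thick. Origin under its middle.
- plaster_mould: Bystander: white plaster mould, 100 (x) by 170 (y) by 45 mm. Origin under its centre.
- wood_stub: Bystander: upright round wooden spacer, 52 mm across, 50 mm high. Origin under its centre.
- oxide_jar: Bystander: amber glass jar with a steel lid, 64 mm across, 85 mm high. Origin under its centre.
Things that resemble listed ones, but are neither listed nor needed, are in the scene too. Leave any blue look-alike of the tool_block alone.

How it is judged:
By the outcome, as a careful person would: the job done as asked, in the order asked, and still so for the second after the job is handed in, while the arm keeps its last pose, push and grip.
It also fails if it takes over 72 s, if anything falls off the work surface, if the arm or the gripper's body presses on something with over 40 N, if the wrist force passes 120 N, or if a joint passes its speed limit or range.

## Working session

There is one attempt and no reset: what is moved stays moved. The work goes in short steps, Python scripts to look and compute and a tool call to move; the robot and the scene stay as the last step left them, time stands still between calls to the robot, and variables do not carry over. Pictures are saved under pics/ and viewed, at most 10 in all, crops included, and the job is handed in when it is done.

Besides the shell and the picture viewer there is one more tool, called after ">>>" by a JSON object that holds its "name" and its "arguments", one argument or row to a line. move_arm: Moves the arm, as the interface text tells. Its arguments: {"type":"object","properties":{"targets":{"type":"array","items":{"type":"array"}}},"required":["targets"]}

```bash
mkdir -p pics
cat > h.py <<'E'
import numpy as np, cv2
from plant import env
def cam(name,save=None):
    info=env.camera_info(name); im=env.camera(name)
    if save: cv2.imwrite('pics/'+save,im[:,:,::-1])
    return im,info
def R(att):
    a=np.array(att,float)
    if a.shape==(3,3): return a
    w,x,y,z=a
    from scipy.spatial.transform import Rotation as Ro
    return Ro.from_quat([x,y,z,w]).as_matrix()
def rays(info,px):
    K=np.array(info['intrinsics'],float);d=np.array(info['dist_coeffs'],float)
    u=cv2.undistortPoints(np.array(px,float).reshape(-1,1,2),K,d).reshape(-1,2)
    v=np.c_[u,np.ones(len(u))]@R(info['attitude']).T
    return np.array(info['origin'],float),v
def plane(info,px,z):
    o,v=rays(info,px); return o+v*((z-o[2])/v[:,2])[:,None]
def proj(info,P):
    A=R(info['attitude']);o=np.array(info['origin'],float)
    rv=cv2.Rodrigues(A.T)[0];t=-A.T@o
    return cv2.projectPoints(np.array(P,float).reshape(-1,3),rv,t,np.array(info['intrinsics'],float),np.array(info['dist_coeffs'],float))[0].reshape(-1,2)
E
python3 - <<'E'
from h import *
for n in ['scene','side','wrist']:
    im,i=cam(n,n+'0.png'); print(n,i)
s=env.sense();print(s)
E
```

```text
scene {'intrinsics': array([[559.02202973,   0.        , 320.51708259],
       [  0.        , 559.02202973, 243.07420438],
       [  0.        ,   0.        ,   1.        ]]), 'dist_coeffs': array([0.03199936, 0.        , 0.        , 0.        , 0.        ]), 'origin': array([1267.01361787, -489.36759077, 1430.96913953]), 'attitude': array([-0.25171556,  0.84289436,  0.45335046, -0.14367232])}
side {'intrinsics': array([[593.40955892,   0.        , 319.4618626 ],
       [  0.        , 593.40955892, 236.67939717],
       [  0.        ,   0.        ,   1.        ]]), 'dist_coeffs': array([0.00248995, 0.        , 0.        , 0.        , 0.        ]), 'origin': array([-323.82363606, 1070.41223176,  906.0624553 ]), 'attitude': array([ 0.16128189, -0.28198976,  0.82272521, -0.4664688 ])}
wrist {'intrinsics': array([[348.53585594,   0.        , 318.66159975],
       [  0.        , 348.53585594, 240.43887508],
       [  0.        ,   0.        ,   1.        ]]), 'dist_coeffs': array([-0.05977612,  0.        ,  0.        ,  0.        ,  0.        ]), 'origin': array([574.47619353,  69.03904852, 373.83106125]), 'attitude': array([ 1.38726613e-01,  9.90329922e-01, -2.70158949e-04, -1.22430866e-03])}
{'clock': 0.15, 'joints': array([-1.21059076e-01,  2.76439046e-01,  1.50582465e+00,  5.17649650e-06,
        1.36072211e+00, -1.20956754e-01]), 'qd': array([ 0.00147911, -0.00125417, -0.00218012, -0.00031969,  0.00110108,
        0.00136392]), 'effort': array([ 9.65923646e-04, -4.17143512e+01, -2.46032345e+01, -1.26433165e-04,
        7.58384820e-03, -3.43765259e-05]), 'position': array([5.74605795e+02, 1.04577806e-02, 2.30651573e+02]), 'ee_rot': array([-5.49970205e-04,  7.07143168e-01,  7.07070050e-01, -4.27501911e-04]), 'contact_force': array([ 0.46757242, -1.22300215,  0.17358628]), 'torque': array([ 0.03901654, -0.04245726, -0.02796678]), 'grasp_force': 0.0, 'opening': 85.19342013154782}
```

View pics/scene0.png

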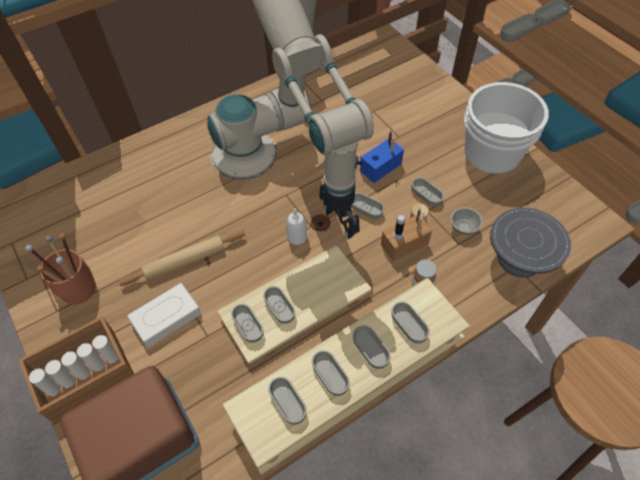

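View pics/side0.png

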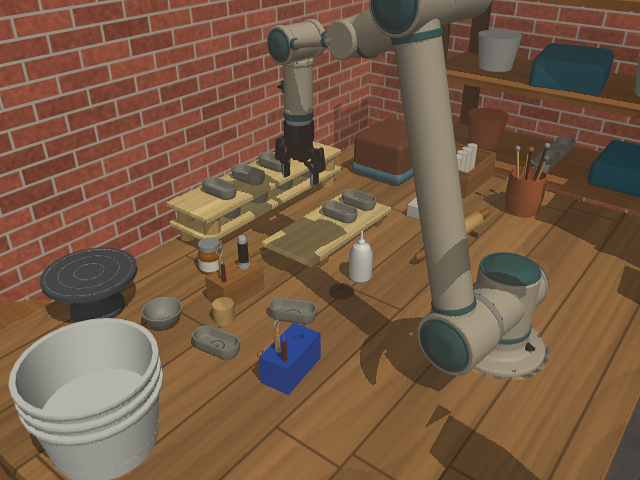

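View pics/wrist0.png

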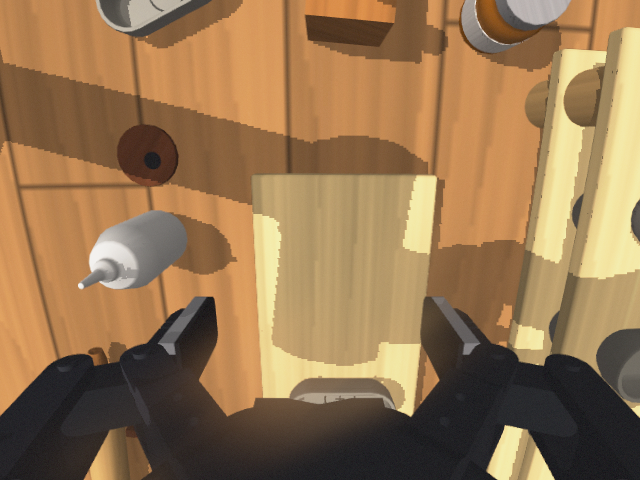

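Scene shows the board (centre ≈(295,303)) with its two dishes at (247,322) and (279,304), bench dishes at (367,205) and (427,191), and the block with the tester at (400,225). A blue look-alike stands at (382,160), and there's a look-alike rack. Side shows the same, with the bench dishes at (216,342) and (293,310). Wrist sees the free end of the board, its corners at (253,176) and (437,176).

Run:
```python
from h import *
sc=env.camera_info('scene');sd=env.camera_info('side');w=env.camera_info('wrist')
np.set_printoptions(suppress=True,precision=0)
def tri(p,q):
    o1,v1=rays(sc,[p]);o2,v2=rays(sd,[q]);v1=v1[0]/np.linalg.norm(v1);v2=v2[0]/np.linalg.norm(v2)
    s=np.linalg.lstsq(np.c_[v1,-v2],o2-o1,rcond=None)[0]
    a=o1+s[0]*v1;b=o2+s[1]*v2; return (a+b)/2,np.linalg.norm(a-b)
print('dish near',tri((367,205),(293,310)));print('dish far',tri((427,191),(216,342)))
print('tester top',tri((400,216),(242,237)))
print('board dishes',plane(sc,[(247,322),(279,304)],50))
print('bench dishes',plane(sc,[(367,205),(427,191)],15),plane(sd,[(293,310),(216,342)],15))
print('board end corners wrist',plane(w,[(253,176),(437,176)],38))
print('others: stub,jar,bowl,bottle,block',plane(sc,[(419,211),(425,268),(466,218),(297,213),(407,228)],[50,85,45,142,72]))
```

```text
dish near (array([429., 212.,  19.]), np.float64(0.5527867296525113))
dish far (array([491., 406.,  19.]), np.float64(0.9791155431921269))
tester top (array([596., 199., 157.]), np.float64(4.008384023923773))
board dishes [[ 591. -308.   50.]
 [ 592. -208.   50.]]
bench dishes [[427. 214.  15.]
 [488. 408.  15.]] [[432. 208.  15.]
 [494. 404.  15.]]
board end corners wrist [[511.  37.  38.]
 [687.  37.  38.]]
others: stub,jar,bowl,bottle,block [[555. 315.  50.]
 [739. 184.  85.]
 [653. 420.  45.]
 [414. -33. 142.]
 [596. 234.  72.]]
```

>>> {"name": "move_arm", "arguments": {
  "targets": [
    [8.5,[2.8,-2.9,0],0],
    [8.5,[2.8,-2.9,0],0],
    [8.5,[2.8,-2.9,0],0],
    [8.5,[2.8,-2.9,0],0],
    [8.5,[2.8,-2.9,0],0]
  ]
}}

```text
clock: 0.65
position: [428.5, 140.8, 231.0]
ee_rot: [-0.0, 0.707, 0.707, -0.0]
contact_force: [0.6, 0.9, 0.0]
opening: 85.1
grasp_force: 0.0
```

Run:
```python
from h import *
import pickle
im,i=cam('wrist','w1.png'); pickle.dump((im,i),open('w1.pkl','wb')); print(env.sense()['position'],env.sense()['clock'])
```

```text
[422.77256237 144.43729644 230.98865424] 0.7
```

View pics/w1.png

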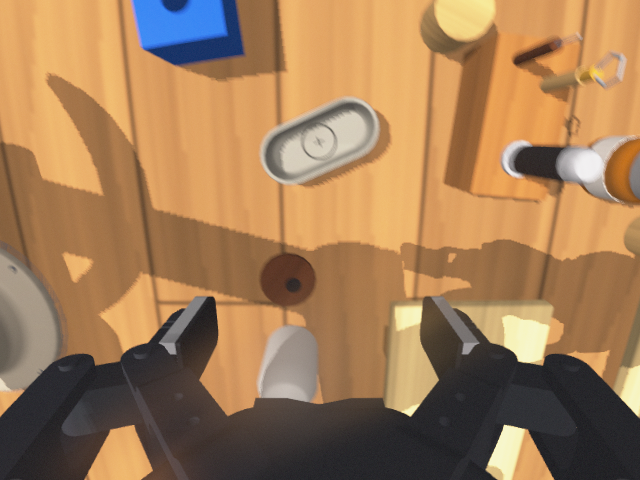

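>>> {"name": "move_arm", "arguments": {
  "targets": [
    [8.5,[3.5,1,0],0],
    [8.5,[3.5,1,0],0],
    [8.5,[3.5,1,0],0],
    [8.5,[3.5,1,0],0],
    [8.5,[0,0,0],0]
  ]
}}

```text
clock: 1.2
position: [471.3, 283.8, 230.7]
ee_rot: [-0.001, 0.706, 0.708, 0.001]
contact_force: [-1.3, 0.2, -0.2]
opening: 85.1
grasp_force: 0.0
```

w1 shows the near dish, its ring at (319,142), its long axis from (262,160) to (378,115), the tester at about (515,158)–(580,165), the stub at (463,20), and the rib at (288,280).

Run:
```python
from h import *
import pickle
im,i=cam('wrist','w2.png'); pickle.dump((im,i),open('w2.pkl','wb')); print(env.sense()['position'],env.sense()['clock'])
```

```text
[470.29150646 281.46194765 230.54565161] 1.25
```

View pics/w2.png

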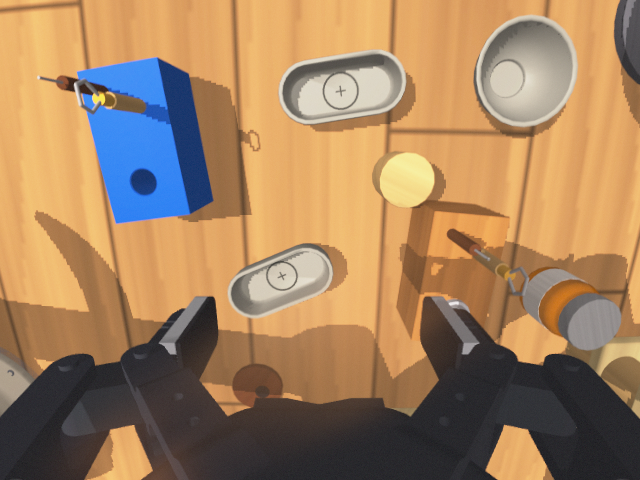

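w2 shows the far dish with its ring at (340,91), the near dish with its ring at (282,276), the stub at (407,180), the bowl at (527,72), and the block top at about (460,270).

```bash
cat >> h.py <<'E'
def dish(im,info,seed,zr=31.,half=80):
    """grey blob around seed -> rim outline cast on z=zr: centre, yaw(long axis), l, w"""
    hsv=cv2.cvtColor(im,cv2.COLOR_RGB2HSV)
    m=((hsv[:,:,1]<70)&(hsv[:,:,2]>60)).astype(np.uint8)
    m=cv2.morphologyEx(m,cv2.MORPH_CLOSE,np.ones((5,5)))
    cs=cv2.findContours(m,cv2.RETR_EXTERNAL,cv2.CHAIN_APPROX_NONE)[0]
    cs=[c for c in cs if cv2.pointPolygonTest(cv2.convexHull(c),tuple(map(float,seed)),False)>=0]
    c=max(cs,key=cv2.contourArea)
    P=plane(info,c.reshape(-1,2),zr)[:,:2].astype(np.float32)
    (cx,cy),(a,b),t=cv2.minAreaRect(P)
    if a<b: a,b,t=b,a,t+90
    return np.array([cx,cy]),(t+90)%180-90,a,b
def tri(i1,p,i2,q):
    o1,v1=rays(i1,[p]);o2,v2=rays(i2,[q]);v1=v1[0]/np.linalg.norm(v1);v2=v2[0]/np.linalg.norm(v2)
    s=np.linalg.lstsq(np.c_[v1,-v2],o2-o1,rcond=None)[0]
    a=o1+s[0]*v1;b=o2+s[1]*v2; return (a+b)/2,np.linalg.norm(a-b)
E
python3 - <<'E'
from h import *
import pickle
np.set_printoptions(suppress=True,precision=1)
a,ia=pickle.load(open('w1.pkl','rb'));b,ib=pickle.load(open('w2.pkl','rb'))
sc=env.camera_info('scene')
print(dish(a,ia,(319,142)),dish(b,ib,(282,276)),dish(b,ib,(340,91)))
print('mark near',tri(ia,(319,142),ib,(282,276)),plane(ia,[(319,142)],8),plane(ib,[(282,276)],8))
print('mark far',plane(ib,[(340,91)],8),tri(sc,(427,191),ib,(340,91)))
w0=cv2.imread('pics/wrist0.png')
E
```

```text
(array([428.2, 209.5]), 22.884052276611328, 117.79985809326172, 57.58633041381836) (array([428.8, 209.1]), 23.47620964050293, 117.93555450439453, 59.53562545776367) (array([491.8, 401.8]), 8.905376434326172, 117.92768096923828, 56.53897476196289)
mark near (array([429.3, 208.9,  12.3]), np.float64(2.0018948416097238)) [[428.3 209.1   8. ]] [[429.8 206.9   8. ]]
mark far [[491.5 401.4   8. ]] (array([491.9, 400.9,  23.4]), np.float64(3.8758944802484705))
```

>>> {"name": "move_arm", "arguments": {
  "targets": [
    [8.5,[-3.55,-2.08,0],0],
    [8.5,[-3.55,-2.08,0],0],
    [8.5,[0,0,2.1],0.146],
    [8.5,[0,0,2.1],0.146],
    [8.5,[0,0,2.1],0.146]
  ]
}}

```text
clock: 1.75
position: [427.8, 207.3, 168.0]
ee_rot: [0.0, 0.846, 0.533, 0.0]
contact_force: [-0.1, 0.8, -0.0]
opening: 85.0
grasp_force: 0.0
```

>>> {"name": "move_arm", "arguments": {
  "targets": [
    [8.5,[0,0,2.1],0.146],
    [8.5,[0,0,2.1],0.146],
    [8.5,[0,0,2.1],0.146],
    [8.5,[0,0,2.1],0.146],
    [8.5,[0,0,2.1],0.146]
  ]
}}

```text
clock: 2.25
position: [427.9, 207.7, 62.7]
ee_rot: [0.0, 0.98, 0.197, -0.0]
contact_force: [-0.1, 0.5, 0.5]
opening: 85.0
grasp_force: 0.0
```

>>> {"name": "move_arm", "arguments": {
  "targets": [
    [8.5,[0,0,0],0],
    [8.5,[0,0,0],0]
  ]
}}

```text
clock: 2.45
position: [428.2, 208.2, 63.5]
ee_rot: [0.0, 0.98, 0.201, -0.0]
contact_force: [-0.3, 0.5, 0.4]
opening: 85.1
grasp_force: 0.0
```

>>> {"name": "move_arm", "arguments": {
  "targets": [
    [8.5,[0,0,2.9],0],
    [8.5,[0,0,1.9],0],
    [8.5,[0,0,0.9],0],
    [8.5,[0,0,0],0],
    [5,[0,0,0],0]
  ]
}}

```text
clock: 2.95
position: [429.4, 209.2, 7.3]
ee_rot: [-0.0, 0.98, 0.2, 0.001]
contact_force: [0.1, 0.7, 0.6]
opening: 72.9
grasp_force: 0.0
```

>>> {"name": "move_arm", "arguments": {
  "targets": [
    [4,[0,0,0],0],
    [4,[0,0,0],0],
    [4,[0,0,0],0],
    [4,[0,0,0],0]
  ]
}}

```text
clock: 3.35
position: [429.5, 209.3, 8.0]
ee_rot: [-0.0, 0.98, 0.2, 0.001]
contact_force: [-1.8, -0.7, 7.6]
opening: 54.8
grasp_force: 62.1
```

>>> {"name": "move_arm", "arguments": {
  "targets": [
    [4,[0,0,-2],0],
    [4,[0,0,-4.5],0.135],
    [4,[0,0,-4.5],0.135],
    [4,[0,0,-4.5],0.135],
    [4,[0,0,-4.5],0]
  ]
}}

```text
clock: 3.85
position: [427.9, 208.9, 208.9]
ee_rot: [-0.0, 1.0, -0.002, 0.001]
contact_force: [1.1, 0.2, -1.3]
opening: 54.6
grasp_force: 64.1
```

>>> {"name": "move_arm", "arguments": {
  "targets": [
    [4,[0.8,4.1,0],0],
    [4,[0.8,4.1,0],0],
    [4,[0.8,4.1,0],0],
    [4,[0.8,4.1,0],0],
    [4,[0.8,4.1,0],0]
  ]
}}

```text
clock: 4.35
position: [467.8, 2.4, 207.1]
ee_rot: [0.0, 1.0, -0.001, 0.001]
contact_force: [1.3, 0.2, -1.2]
opening: 54.7
grasp_force: 64.1
```

>>> {"name": "move_arm", "arguments": {
  "targets": [
    [4,[0.8,4.1,0],0],
    [4,[0.8,4.1,0],0],
    [4,[0.8,4.1,0],0],
    [4,[0.8,4.1,0],0],
    [4,[0,0,0],0]
  ]
}}

```text
clock: 4.85
position: [500.9, -165.5, 206.8]
ee_rot: [0.002, 1.0, -0.003, 0.001]
contact_force: [-0.3, 0.7, -1.9]
opening: 54.9
grasp_force: 64.1
```

Run:
```python
from h import *
import pickle
im,i=cam('wrist','w3.png'); pickle.dump((im,i),open('w3.pkl','wb')); s=env.sense();print(s['position'],s['clock'],s['ee_rot'],s['opening'])
```

```text
[ 499.87015387 -162.54121651  206.537245  ] 4.9 [ 3.06493034e-04  9.99995754e-01 -2.87985741e-03  3.24258397e-04] 54.719675459703
```

View pics/w3.png

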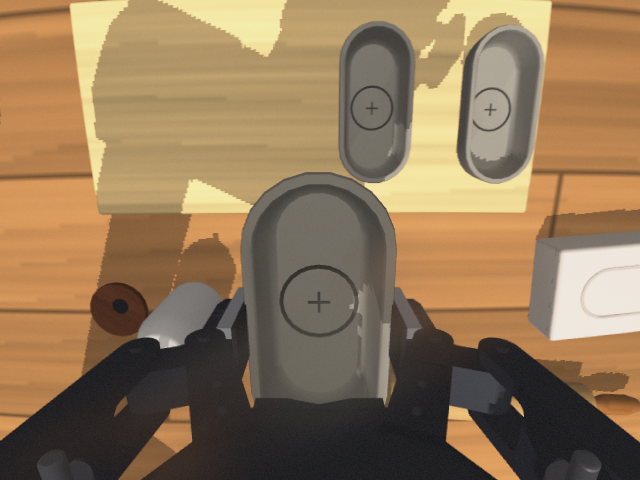

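w3 shows the board with ring b at (372,108) and ring a at (491,109), board edge (100,212)–(526,212). The held dish is level and straight, with its ring at (319,301).

Run:
```python
from h import *
import pickle
np.set_printoptions(suppress=True,precision=2)
a,i=pickle.load(open('w3.pkl','rb'))
i0=dict(i); 
# wrist0 camera info
i0.update(origin=np.array([574.47619353,69.03904852,373.83106125]),attitude=np.array([1.38726613e-01,9.90329922e-01,-2.70158949e-04,-1.22430866e-03]))
print(i['origin'],i['attitude'])
print('rings a,b z=46',plane(i,[(491,109),(372,108)],46))
sc=env.camera_info('scene')
print('tri with scene',tri(i,(491,109),sc,(247,323)),tri(i,(372,108),sc,(280,305)))
for s in [(491,109),(372,108)]: print(dish(a,i,s,69))
print('board corners',plane(i,[(100,212),(526,212),(71,3),(551,2)],38))
print('board end w0',plane(i0,[(253,176),(437,176)],38))
print('board corner (near x, free end) tri',tri(i,(100,212),i0,(253,176)))
# bound left edge line by fit: sample
zs=206.5-8+8
print('held mark',plane(i,[(319,301)],zs), 'diam',plane(i,[(280,301),(358,301)],zs))
print('held sides',plane(i,[(242,250),(396,250),(242,330),(389,330)],zs+23))
```

```text
[ 570.13 -166.16  350.23] [-0.1 -0.7  0.7  0.1]
rings a,b z=46 [[ 597.07 -312.18   46.  ]
 [ 597.09 -211.62   46.  ]]
tri with scene (array([ 595.74, -309.64,   53.  ]), np.float64(2.078304512635512)) (array([ 597.15, -209.22,   53.69]), np.float64(2.8977434507988606))
(array([ 597.03, -308.02]), 0.038554463535547256, 117.12495422363281, 63.12616729736328)
(array([ 479.19, -162.41]), 9.186896324157715, 334.8036193847656, 199.8169403076172)
board corners [[ 510.55   36.67   38.  ]
 [ 507.25 -360.31   38.  ]
 [ 686.48   35.92   38.  ]
 [ 684.   -359.68   38.  ]]
board end w0 [[510.88  37.16  38.  ]
 [687.19  37.34  38.  ]]
board corner (near x, free end) tri (array([510.59,  37.09,  37.33]), np.float64(0.3233003858628613))
held mark [[ 500.79 -166.34  206.5 ]] diam [[ 500.93 -148.71  206.5 ]
 [ 500.6  -183.98  206.5 ]]
held sides [[ 532.4  -138.45  229.5 ]
 [ 531.92 -194.51  229.5 ]
 [ 499.62 -136.11  229.5 ]
 [ 499.09 -193.63  229.5 ]]
```

>>> {"name": "move_arm", "arguments": {
  "targets": [
    [4,[3.25,-1.65,2],-0.006],
    [4,[3.25,-1.65,3],0],
    [4,[3.25,-1.65,3],0],
    [4,[0,0,0],0],
    [4,[0,0,0],0]
  ]
}}

```text
clock: 5.4
position: [596.2, -108.8, 125.5]
ee_rot: [-0.0, 1.0, 0.003, -0.002]
contact_force: [0.3, -0.4, -2.0]
opening: 54.6
grasp_force: 64.3
```

>>> {"name": "move_arm", "arguments": {
  "targets": [
    [4,[0,0,0],0],
    [4,[0,0,0],0],
    [4,[0,0,0],0]
  ]
}}

```text
clock: 5.7
position: [596.8, -111.0, 127.8]
ee_rot: [0.0, 1.0, 0.002, 0.001]
contact_force: [0.1, -0.7, -1.3]
opening: 54.8
grasp_force: 64.3
```

Run:
```python
from h import *
import pickle
im,i=cam('wrist','w4.png'); pickle.dump((im,i),open('w4.pkl','wb')); s=env.sense();print(s['position'],s['clock'],s['ee_rot'],s['opening'])
print(i['origin'])
```

```text
[ 596.83812624 -110.98749888  127.63486058] 5.75 [3.05542982e-04 9.99998361e-01 1.51924177e-03 9.36245283e-04] 54.77309605979755
[ 666.04763283 -111.47784273  271.30153585]
```

View pics/w4.png

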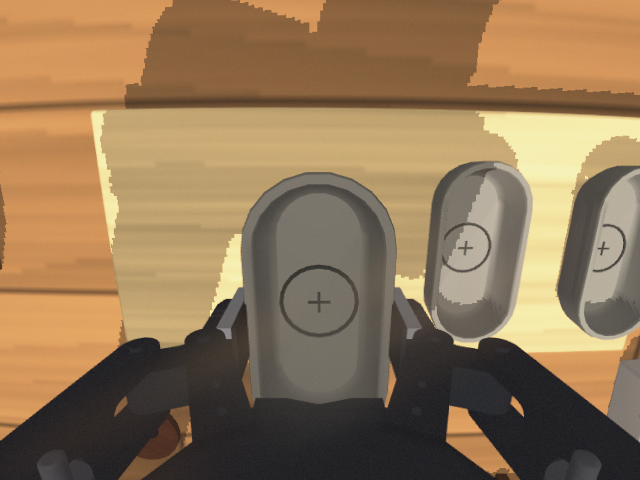

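w4 shows ring b at (465,248), ring a at (604,248), and the held ring unchanged at (319,301). The board's far edge runs from (93,110) to about (480,110).

Run:
```python
from h import *
import pickle
np.set_printoptions(suppress=True,precision=2)
_,i=pickle.load(open('w4.pkl','rb'));_,i3=pickle.load(open('w3.pkl','rb'))
print('b,a',plane(i,[(465.5,248),(604.5,248)],46))
print('tri b,a',tri(i,(465.5,248),i3,(372,108)),tri(i,(604.5,248),i3,(491,109)))
print('far left corner',plane(i,[(93,111)],38), 'far edge',plane(i,[(200,109),(300,109),(480,110)],38))
print('held',plane(i,[(319,301)],127.7))
```

```text
b,a [[ 596.73 -212.17   46.  ]
 [ 596.75 -314.1    46.  ]]
tri b,a (array([ 597.04, -211.53,   47.22]), np.float64(0.21939742610384358)) (array([ 597.21, -311.42,   48.43]), np.float64(1.010496083094151))
far left corner [[686.84  35.2   38.  ]] far edge [[ 686.6   -35.89   38.  ]
 [ 686.18  -99.73   38.  ]
 [ 686.9  -215.12   38.  ]]
held [[ 596.73 -111.85  127.7 ]]
```

>>> {"name": "move_arm", "arguments": {
  "targets": [
    [4,[0,0,2.5],0],
    [4,[0,0,2.5],0],
    [4,[0,0,1.5],0],
    [4,[0,0,0.8],0],
    [4,[0,0,0],0]
  ]
}}

```text
clock: 6.25
position: [596.3, -110.6, 52.7]
ee_rot: [-0.0, 1.0, 0.002, -0.001]
contact_force: [0.3, -0.3, -0.7]
opening: 54.4
grasp_force: 64.3
```

>>> {"name": "move_arm", "arguments": {
  "targets": [
    [4,[0,0,0.2],0],
    [4,[0,0,0.2],0],
    [4,[0,0,0.1],0],
    [4,[0,0,0],0]
  ]
}}

```text
clock: 6.65
position: [597.2, -110.5, 48.7]
ee_rot: [0.0, 1.0, 0.002, 0.0]
contact_force: [-1.2, -0.2, -1.2]
opening: 55.2
grasp_force: 64.3
```

>>> {"name": "move_arm", "arguments": {
  "targets": [
    [4,[0,0,0.1],0],
    [4,[0,0,0],0]
  ]
}}

```text
clock: 6.85
position: [597.0, -110.4, 47.4]
ee_rot: [0.0, 1.0, 0.002, 0.0]
contact_force: [0.1, 0.2, -1.3]
opening: 55.1
grasp_force: 64.3
```

>>> {"name": "move_arm", "arguments": {
  "targets": [
    [4,[0,0,0.1],0],
    [4,[0,0,0],0]
  ]
}}

```text
clock: 7.05
position: [597.0, -110.5, 46.2]
ee_rot: [-0.0, 1.0, 0.002, -0.0]
contact_force: [0.3, 0.5, -1.8]
opening: 54.6
grasp_force: 64.3
```

>>> {"name": "move_arm", "arguments": {
  "targets": [
    [4,[0,0,0.05],0],
    [4,[0,0,0],0]
  ]
}}

```text
clock: 7.25
position: [597.0, -110.5, 46.1]
ee_rot: [0.0, 1.0, 0.002, 0.0]
contact_force: [-0.4, 0.1, 0.9]
opening: 55.2
grasp_force: 64.5
```

>>> {"name": "move_arm", "arguments": {
  "targets": [
    [7.4,[0,0,0],0],
    [7.4,[0,0,0],0],
    [7.4,[0,0,0],0],
    [7.4,[0,0,-1],0],
    [7.4,[0,0,-3],0]
  ]
}}

```text
clock: 7.75
position: [594.9, -109.9, 84.0]
ee_rot: [-0.001, 1.0, 0.002, -0.003]
contact_force: [-0.1, -0.2, 0.2]
opening: 74.0
grasp_force: 0.0
```

>>> {"name": "move_arm", "arguments": {
  "targets": [
    [8.5,[0,0,-4.2],0],
    [8.5,[0,0,-4.2],0],
    [8.5,[0,0,-4.2],0],
    [8.5,[-0.96,-4.65,0],0],
    [8.5,[-0.96,-4.65,0],0]
  ]
}}

```text
clock: 8.25
position: [578.7, -17.7, 214.7]
ee_rot: [0.0, 1.0, 0.0, 0.003]
contact_force: [0.1, 0.2, -0.1]
opening: 85.4
grasp_force: 0.0
```

>>> {"name": "move_arm", "arguments": {
  "targets": [
    [8.5,[-0.96,-4.65,0],0],
    [8.5,[-0.96,-4.65,0],0],
    [8.5,[-0.96,-4.65,0],0],
    [8.5,[-0.96,-4.65,0],0],
    [8.5,[-0.96,-4.65,0],0]
  ]
}}

```text
clock: 8.75
position: [528.0, 216.5, 212.9]
ee_rot: [-0.0, 1.0, 0.002, 0.001]
contact_force: [0.6, -0.4, 0.5]
opening: 84.4
grasp_force: 0.0
```

>>> {"name": "move_arm", "arguments": {
  "targets": [
    [8.5,[-0.96,-4.65,0],0],
    [8.5,[-0.96,-4.65,0],0],
    [8.5,[-0.96,-4.65,0],0],
    [8.5,[0,0,0],-0.076],
    [8.5,[0,0,0],-0.076]
  ]
}}

```text
clock: 9.25
position: [498.5, 356.1, 212.4]
ee_rot: [-0.0, 0.997, 0.081, 0.0]
contact_force: [-0.2, -0.8, 0.9]
opening: 84.9
grasp_force: 0.0
```

>>> {"name": "move_arm", "arguments": {
  "targets": [
    [8.5,[0,0,0],0],
    [8.5,[0,0,0],0],
    [8.5,[0,0,0],0],
    [8.5,[0,0,0],0]
  ]
}}

```text
clock: 9.65
position: [499.5, 353.7, 212.0]
ee_rot: [-0.0, 0.997, 0.077, 0.0]
contact_force: [-0.0, 1.0, 1.0]
opening: 85.0
grasp_force: 0.0
```

Run:
```python
from h import *
np.set_printoptions(suppress=True,precision=2)
im,i=cam('wrist','w5.png'); s=env.sense();print(s['position'],s['clock'],s['ee_rot'],s['opening'])
# predicted mark pixel, search ring cross there
p=proj(i,[[491.6,401.5,8]])[0];print(p)
cv2.imwrite('pics/w5.png',im[:,:,::-1])
try: print(dish(im,i,p))
except Exception as e: print(e)
```

```text
[499.44 353.76 211.96] 9.7 [-0.    1.    0.08  0.  ] 84.90692873107598
[270.42 212.27]
(array([492.21, 402.29]), 8.75064754486084, 117.4186782836914, 56.49503707885742)
```

>>> {"name": "move_arm", "arguments": {
  "targets": [
    [8.5,[0,-2.44,0],0],
    [8.5,[0,-2.44,0],0],
    [8.5,[0,0,4],0],
    [8.5,[0,0,4],0],
    [8.5,[0,0,4],0]
  ]
}}

```text
clock: 10.2
position: [491.9, 402.5, 91.0]
ee_rot: [-0.0, 0.997, 0.078, 0.001]
contact_force: [-0.0, 0.2, 0.2]
opening: 85.0
grasp_force: 0.0
```

>>> {"name": "move_arm", "arguments": {
  "targets": [
    [8.5,[0,0,3],0],
    [8.5,[0,0,0],0],
    [8.5,[0,0,0],0],
    [8.5,[0,0,0],0]
  ]
}}

```text
clock: 10.6
position: [493.3, 403.2, 64.0]
ee_rot: [-0.001, 0.997, 0.078, 0.002]
contact_force: [0.1, -0.4, 1.2]
opening: 85.0
grasp_force: 0.0
```

>>> {"name": "move_arm", "arguments": {
  "targets": [
    [8.5,[-0.15,0.1,2.9],0],
    [8.5,[0,0,1.9],0],
    [8.5,[0,0,0.9],0],
    [8.5,[0,0,0],0],
    [5,[0,0,0],0]
  ]
}}

```text
clock: 11.1
position: [491.5, 401.8, 6.4]
ee_rot: [-0.001, 0.997, 0.078, 0.001]
contact_force: [0.2, 0.6, 0.7]
opening: 72.8
grasp_force: 0.0
```

>>> {"name": "move_arm", "arguments": {
  "targets": [
    [4,[0,0,0],0],
    [4,[0,0,0],0],
    [4,[0,0,0],0],
    [4,[0,0,0],0]
  ]
}}

```text
clock: 11.5
position: [491.6, 401.9, 7.0]
ee_rot: [-0.001, 0.997, 0.078, 0.002]
contact_force: [-0.5, -0.3, 5.6]
opening: 55.0
grasp_force: 62.7
```

>>> {"name": "move_arm", "arguments": {
  "targets": [
    [4,[0,0,-2],0],
    [4,[0,0,-4.6],0.052],
    [4,[0,0,-4.6],0.052],
    [4,[0,0,-4.6],0.051],
    [4,[0,0,-4.6],0]
  ]
}}

```text
clock: 12.0
position: [490.1, 401.0, 211.3]
ee_rot: [-0.0, 1.0, 0.0, 0.0]
contact_force: [0.9, 1.0, -2.0]
opening: 54.8
grasp_force: 63.9
```

>>> {"name": "move_arm", "arguments": {
  "targets": [
    [4,[1.17,4.6,0],0],
    [4,[1.17,4.6,0],0],
    [4,[1.17,4.6,0],0],
    [4,[1.17,4.6,0],0],
    [4,[1.17,4.6,0],0]
  ]
}}

```text
clock: 12.5
position: [549.1, 169.5, 209.5]
ee_rot: [-0.0, 1.0, 0.001, 0.001]
contact_force: [1.3, 0.2, -1.0]
opening: 54.7
grasp_force: 64.0
```

>>> {"name": "move_arm", "arguments": {
  "targets": [
    [4,[1.17,4.6,0],0],
    [4,[1.17,4.6,0],0],
    [4,[1.17,4.6,0],0],
    [4,[1.17,4.6,0],0],
    [4,[0,0,4],0]
  ]
}}

```text
clock: 13.0
position: [602.4, -19.9, 174.3]
ee_rot: [0.003, 1.0, -0.002, 0.008]
contact_force: [0.9, 1.1, -1.4]
opening: 54.9
grasp_force: 64.0
```

>>> {"name": "move_arm", "arguments": {
  "targets": [
    [4,[0,0,4],0],
    [4,[0,0,0],0],
    [4,[0,0,0],0],
    [4,[0,0,0],0],
    [4,[0,0,0],0]
  ]
}}

```text
clock: 13.5
position: [597.6, -12.5, 131.4]
ee_rot: [0.0, 1.0, 0.001, 0.002]
contact_force: [0.5, 0.6, -1.4]
opening: 54.6
grasp_force: 64.2
```

Run:
```python
from h import *
import pickle
im,i=cam('wrist','w6.png'); pickle.dump((im,i),open('w6.pkl','wb')); s=env.sense();print(s['position'],s['clock'],s['ee_rot'],s['opening'])
print(i['origin'])
```

```text
[597.39372252 -12.53343186 131.07291246] 13.55 [3.13991090e-04 9.99997386e-01 7.92631826e-04 2.12174768e-03] 54.52491314643205
[666.50155299 -13.13725762 275.00979907]
```

View pics/w6.png

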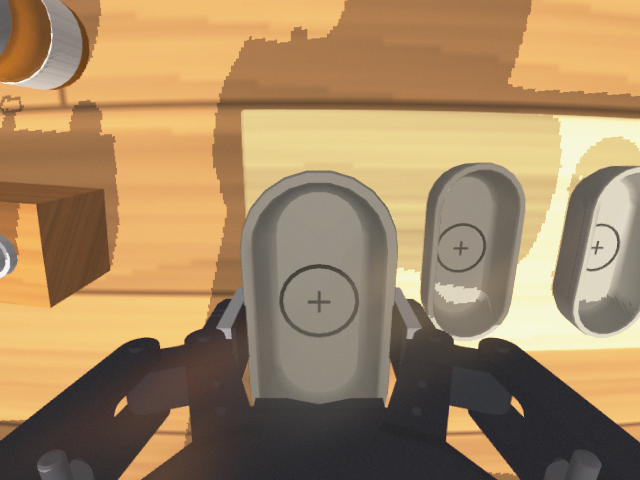

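w6 shows the placed dish's ring at (461,248), ring b at (598,247), the held ring at (319,301), and the tester at (0,255).

Run:
```python
from h import *
import pickle
np.set_printoptions(suppress=True,precision=2)
_,i=pickle.load(open('w6.pkl','rb'))
p=plane(i,[(460.5,247.5),(598,247)],46);print('c,b',p,p[0]-p[1])
print('held',plane(i,[(319,301)],131.1))
print('block/board end',plane(i,[(243,112)],38))
```

```text
c,b [[ 596.94 -111.7    46.  ]
 [ 597.2  -213.5    46.  ]] [ -0.27 101.8    0.  ]
held [[597.51 -13.41 131.1 ]]
block/board end [[685.96  35.69  38.  ]]
```

>>> {"name": "move_arm", "arguments": {
  "targets": [
    [4,[-0.04,-0.13,2.5],0],
    [4,[0,0,2.5],0],
    [4,[0,0,1.8],0],
    [4,[0,0,1],0],
    [4,[0,0,0.3],0]
  ]
}}

```text
clock: 14.05
position: [595.6, -11.3, 47.6]
ee_rot: [-0.0, 1.0, 0.001, -0.0]
contact_force: [-0.4, -0.9, -1.0]
opening: 54.4
grasp_force: 64.3
```

>>> {"name": "move_arm", "arguments": {
  "targets": [
    [4,[0,0,0.1],0],
    [4,[0,0,0],0],
    [4,[0,0,0],0]
  ]
}}

```text
clock: 14.35
position: [596.4, -11.6, 47.9]
ee_rot: [0.0, 1.0, 0.0, 0.001]
contact_force: [-0.5, -0.5, -1.5]
opening: 54.4
grasp_force: 64.3
```

>>> {"name": "move_arm", "arguments": {
  "targets": [
    [4,[0,0,0.1],0],
    [4,[0,0,0],0]
  ]
}}

```text
clock: 14.55
position: [595.8, -11.5, 46.1]
ee_rot: [0.0, 1.0, 0.0, 0.0]
contact_force: [0.4, -0.4, -0.9]
opening: 55.0
grasp_force: 64.3
```

>>> {"name": "move_arm", "arguments": {
  "targets": [
    [4,[0.1,0,0],0],
    [4,[0,0,0.05],0],
    [4,[0,0,0],0]
  ]
}}

```text
clock: 14.85
position: [596.6, -11.5, 45.2]
ee_rot: [0.0, 1.0, 0.0, -0.0]
contact_force: [0.1, 0.5, -1.6]
opening: 54.6
grasp_force: 64.3
```

>>> {"name": "move_arm", "arguments": {
  "targets": [
    [4,[0,0,0.06],0],
    [4,[0,0,0],0]
  ]
}}

```text
clock: 15.05
position: [596.6, -11.5, 45.0]
ee_rot: [0.0, 1.0, 0.0, 0.0]
contact_force: [-0.6, 0.1, 1.2]
opening: 54.7
grasp_force: 64.5
```

>>> {"name": "move_arm", "arguments": {
  "targets": [
    [7.4,[0,0,0],0],
    [7.4,[0,0,0],0],
    [7.4,[0,0,0],0],
    [7.4,[0,0,-1],0],
    [7.4,[0,0,-3],0]
  ]
}}

```text
clock: 15.55
position: [594.3, -11.2, 82.9]
ee_rot: [-0.0, 1.0, 0.0, -0.003]
contact_force: [-0.5, 0.6, 0.1]
opening: 73.9
grasp_force: 0.0
```

>>> {"name": "move_arm", "arguments": {
  "targets": [
    [7.4,[0,0,-4.4],0],
    [7.4,[0,0,-4.4],0],
    [7.4,[0,0,-4.4],0],
    [7.4,[0,0,-4.4],0],
    [7.4,[-1.4,-4,0],0]
  ]
}}

```text
clock: 16.05
position: [588.0, 24.9, 268.6]
ee_rot: [0.002, 1.0, -0.002, 0.008]
contact_force: [0.7, 0.4, -1.0]
opening: 73.7
grasp_force: 0.0
```

>>> {"name": "move_arm", "arguments": {
  "targets": [
    [7.4,[-1.4,-4,0],0],
    [7.4,[-1.4,-4,0],0],
    [7.4,[-1.4,-4,0],0],
    [7.4,[0,0,0],0],
    [7.4,[0,0,0],0]
  ]
}}

```text
clock: 16.55
position: [540.2, 149.2, 261.6]
ee_rot: [0.0, 1.0, 0.002, 0.001]
contact_force: [-0.2, -0.7, 0.6]
opening: 74.2
grasp_force: 0.0
```

>>> {"name": "move_arm", "arguments": {
  "targets": [
    [7.4,[0,0,0],0],
    [7.4,[0,0,0],0]
  ]
}}

```text
clock: 16.75
position: [541.0, 147.3, 260.9]
ee_rot: [0.0, 1.0, -0.0, 0.0]
contact_force: [-0.1, -0.4, -0.2]
opening: 74.3
grasp_force: 0.0
```

Run:
```python
from h import *
import pickle
im,i=cam('wrist','w7.png'); pickle.dump((im,i),open('w7.pkl','wb')); s=env.sense();print(s['position'],s['clock'],s['ee_rot'],s['opening'])
```

```text
[540.96793967 147.28795    260.72510548] 16.8 [ 1.55859243e-04  9.99999851e-01 -5.17377186e-04  7.25589991e-05] 74.10412755183037
```

>>> {"name": "move_arm", "arguments": {
  "targets": [
    [7.4,[0,-3.5,0],0],
    [7.4,[0,-3.5,0],0],
    [7.4,[0,0,0],0],
    [7.4,[0,0,0],0],
    [7.4,[0,0,0],0]
  ]
}}

```text
clock: 17.3
position: [540.6, 217.2, 260.5]
ee_rot: [0.0, 1.0, -0.0, -0.0]
contact_force: [0.3, -0.4, 0.2]
opening: 74.1
grasp_force: 0.0
```

Run:
```python
from h import *
import pickle
im,i=cam('wrist','w8.png'); pickle.dump((im,i),open('w8.pkl','wb')); s=env.sense();print(s['position'],s['clock'],s['ee_rot'],s['opening'])
a=cv2.imread('pics/w7.png');b=cv2.imread('pics/w8.png')
cv2.imwrite('pics/w78.png',np.vstack([a[20:320],b[20:320]]))
```

```text
[540.60214818 217.1562903  260.65469177] 17.35 [ 3.60129159e-04  9.99999874e-01 -3.43520575e-04 -6.38014017e-05] 74.23375720011761
```

View pics/w78.png

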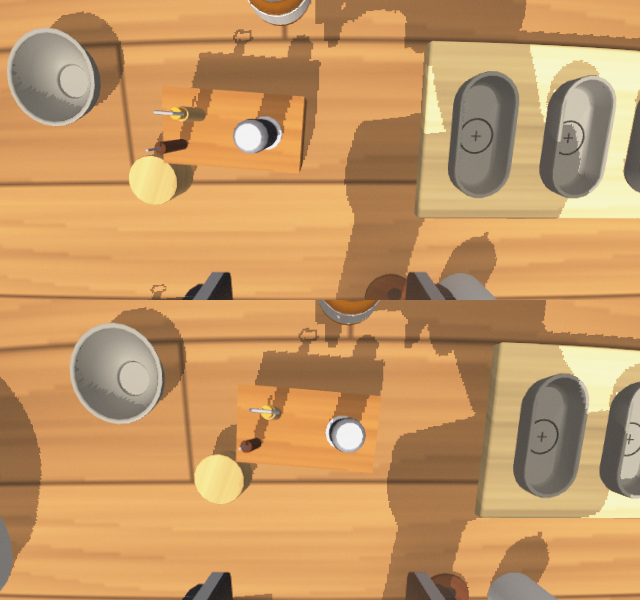

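The w7/w8 pair shows the tester's white top at (250,156) and (347,155), and the two fixed tools beyond it on the +y side. Two dishes on the board are visible, in line, with the last ring at (476,156) in w7.

Run:
```python
from h import *
import pickle
np.set_printoptions(suppress=True,precision=2)
out=[]
for n,s in (('w7',(250,156)),('w8',(347,155))):
    im,i=pickle.load(open(n+'.pkl','rb'))
    m=((im.min(2)>200)).astype(np.uint8)
    cs=[c for c in cv2.findContours(m,0,cv2.CHAIN_APPROX_NONE)[0] if cv2.pointPolygonTest(c,s,False)>=0]
    c,r=cv2.minEnclosingCircle(cs[0]); print(n,c,r,cv2.fitEllipse(cs[0])); out+=[i,c]
print(tri(*out), plane(out[0],[out[1]],158),plane(out[2],[out[3]],158))
i=out[0]; print('rings d,c from w7',plane(i,[(476,156),(568,158)],46))
i=out[2]; print('w8 d',plane(i,[(542,156.5)],46))
print('tools tip',plane(i,[(262,132),(250,165)],100))
```

```text
w7 (247.3926239013672, 156.8791961669922) 13.607766151428223 ((247.53395080566406, 156.86328125), (25.186321258544922, 26.54397964477539), 156.66822814941406)
w8 (349.0, 156.0) 13.601571083068848 ((348.97119140625, 155.95904541015625), (25.1932315826416, 26.48007583618164), 23.28455352783203)
(array([600.1 , 195.56, 159.  ]), np.float64(0.03691958371051363)) [[600.08 195.76 158.  ]] [[600.04 195.47 158.  ]]
rings d,c from w7 [[ 596.68  -13.23   46.  ]
 [ 596.26 -112.02   46.  ]]
w8 d [[596.85 -13.33  46.  ]]
tools tip [[617.54 263.8  100.  ]
 [590.33 275.25 100.  ]]
```

>>> {"name": "move_arm", "arguments": {
  "targets": [
    [5,[2.98,1.08,0],0],
    [5,[2.98,1.08,0],0],
    [5,[0,0,2.5],0],
    [5,[0,0,2.5],0],
    [5,[0,0,0],0]
  ]
}}

```text
clock: 17.85
position: [598.0, 195.0, 207.0]
ee_rot: [0.001, 1.0, -0.001, -0.004]
contact_force: [-0.5, 0.3, 0.9]
opening: 50.0
grasp_force: 0.0
```

>>> {"name": "move_arm", "arguments": {
  "targets": [
    [5,[0,0,0],0],
    [5,[0,0,0],0],
    [5,[0,0,0],0]
  ]
}}

```text
clock: 18.15
position: [600.8, 197.0, 212.5]
ee_rot: [-0.0, 1.0, 0.0, 0.002]
contact_force: [0.3, -0.2, 0.8]
opening: 50.2
grasp_force: 0.0
```

>>> {"name": "move_arm", "arguments": {
  "targets": [
    [5,[-0.06,0.13,2.5],0],
    [5,[0,0,3],0],
    [5,[0,0,3],0],
    [5,[0,0,2],0],
    [5,[0,0,0.8],0]
  ]
}}

```text
clock: 18.65
position: [598.5, 195.6, 96.5]
ee_rot: [0.0, 1.0, 0.001, -0.001]
contact_force: [-0.0, 0.2, 0.6]
opening: 49.9
grasp_force: 0.0
```

>>> {"name": "move_arm", "arguments": {
  "targets": [
    [5,[0,0,0],0],
    [5,[0,0,0],0],
    [5,[0,0,0],0]
  ]
}}

```text
clock: 18.95
position: [600.6, 195.9, 99.5]
ee_rot: [-0.0, 1.0, 0.0, 0.002]
contact_force: [-0.1, -0.2, -0.4]
opening: 49.7
grasp_force: 0.0
```

>>> {"name": "move_arm", "arguments": {
  "targets": [
    [3,[0,0,0],0],
    [2,[0,0,0],0],
    [1,[0,0,0],0],
    [1,[0,0,0],0],
    [1,[0,0,0],0]
  ]
}}

```text
clock: 19.45
position: [600.0, 195.9, 98.8]
ee_rot: [-0.0, 1.0, 0.0, 0.001]
contact_force: [-0.6, 0.6, 6.4]
opening: 23.0
grasp_force: 58.8
```

>>> {"name": "move_arm", "arguments": {
  "targets": [
    [1,[0,0,0],0],
    [1,[0,0,0],0]
  ]
}}

```text
clock: 19.65
position: [600.0, 195.9, 98.8]
ee_rot: [-0.0, 1.0, 0.0, 0.001]
contact_force: [-1.6, -0.5, 5.0]
opening: 23.0
grasp_force: 58.8
```

>>> {"name": "move_arm", "arguments": {
  "targets": [
    [1,[0,0,-0.4],0],
    [1,[0,0,-1],0],
    [1,[0,0,-1.2],0],
    [1,[0,0,-1.2],0],
    [1,[0,0,-1.2],0]
  ]
}}

```text
clock: 20.15
position: [599.7, 195.6, 149.1]
ee_rot: [-0.0, 1.0, 0.0, 0.0]
contact_force: [0.9, 0.7, -0.9]
opening: 22.7
grasp_force: 58.8
```

>>> {"name": "move_arm", "arguments": {
  "targets": [
    [1,[0,0,-1.2],0],
    [1,[0,0,-1.2],0],
    [1,[0,0,-1.2],0],
    [1,[0,0,-1.2],0],
    [1,[0,0,-0.4],0]
  ]
}}

```text
clock: 20.65
position: [600.2, 195.8, 201.6]
ee_rot: [-0.0, 1.0, 0.0, 0.001]
contact_force: [0.9, -0.3, -1.2]
opening: 22.5
grasp_force: 58.8
```

>>> {"name": "move_arm", "arguments": {
  "targets": [
    [1,[0,2,0],0],
    [1,[-0.06,3.4,0],0],
    [1,[-0.06,3.4,0],0],
    [1,[-0.06,3.4,0],0],
    [1,[-0.06,3.4,0],0]
  ]
}}

```text
clock: 21.15
position: [596.8, 38.4, 199.6]
ee_rot: [0.0, 1.0, 0.001, -0.0]
contact_force: [0.4, 0.4, -1.1]
opening: 22.9
grasp_force: 58.9
```

>>> {"name": "move_arm", "arguments": {
  "targets": [
    [1,[-0.06,3.3,0],0],
    [1,[0,2,0],0],
    [1,[0,0,0],0],
    [1,[0,0,0],0],
    [1,[0,0,0],0]
  ]
}}

```text
clock: 21.65
position: [596.5, -12.4, 199.6]
ee_rot: [-0.0, 1.0, 0.001, -0.0]
contact_force: [-0.4, -0.3, -0.7]
opening: 22.7
grasp_force: 59.0
```

Run:
```python
from h import *
np.set_printoptions(suppress=True,precision=2)
s=env.sense();print(s['position'],s['clock'],s['ee_rot'],s['opening'],s['contact_force'])
a,ia=cam('scene','s1.png');b,ib=cam('side','d1.png')
P=np.r_[s['position'][:2],s['position'][2]-90.8];print(P)
c=[]
for im,i in((a,ia),(b,ib)):
    p=proj(i,[P,[596.8,-12.8,46]]);print(p)
    u,v=p[0].astype(int); 
    c.append(cv2.resize(im[v-60:v+40,u-70:u+70,::-1],None,fx=4,fy=4,interpolation=cv2.INTER_CUBIC)[:,:400+160]);print('crop origin',u-70,v-60)
cv2.imwrite('pics/c1.png',cv2.resize(np.vstack(c),None,fx=.75,fy=.75))
```

```text
[596.46 -12.38 199.62] 21.65 [-0.  1.  0. -0.] 22.66129185089235 [-0.45 -0.3  -0.66]
[596.46 -12.38 108.82]
[[338.58 260.62]
 [338.25 272.32]]
crop origin 268 200
[[298.   220.83]
 [298.47 240.32]]
crop origin 227 160
```

View pics/c1.png

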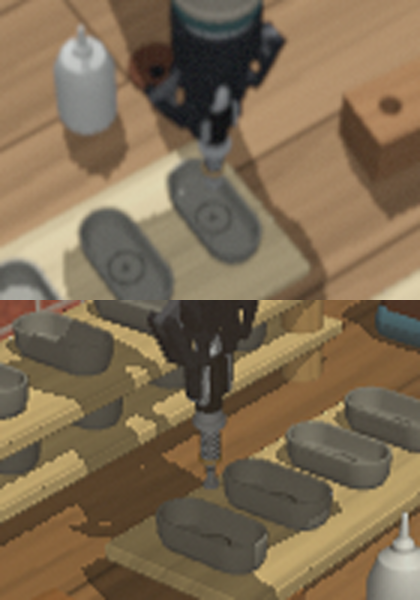

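The crops show the tester hanging upright, its foot at about (338.7,258) in scene and (297.5,222) in side, both close to the predicted pixels. It's right over the ring of the end dish, and the four dishes on the board are in an even row.

>>> {"name": "move_arm", "arguments": {
  "targets": [
    [1,[0,0,1.5],0],
    [1,[0,0,2],0],
    [1,[0,0,1.3],0],
    [1,[0,0,0.7],0],
    [1,[0,0,0],0]
  ]
}}

```text
clock: 22.25
position: [596.0, -12.9, 143.7]
ee_rot: [-0.0, 1.0, 0.001, -0.001]
contact_force: [-0.2, 0.0, -2.1]
opening: 22.3
grasp_force: 59.0
```

>>> {"name": "move_arm", "arguments": {
  "targets": [
    [1,[0,0,0],0],
    [1,[0,0,0],0],
    [1,[0,0,0],0]
  ]
}}

```text
clock: 22.55
position: [597.1, -13.5, 145.6]
ee_rot: [0.0, 1.0, 0.0, 0.001]
contact_force: [1.0, -1.0, -1.3]
opening: 22.7
grasp_force: 59.0
```

```bash
cat > avg.py <<'E'
from h import *
np.set_printoptions(suppress=True,precision=2)
L=[]
for k in range(8):
    s=env.sense();L.append(np.r_[s['position'],s['contact_force'],s['joints']]);env.camera('wrist')
L=np.array(L);print(L.mean(0)[:6],L.std(0)[:6]);print(s['clock'],s['ee_rot'])
E
python3 avg.py
```

```text
[596.81 -13.46 145.15   0.25  -0.1   -1.68] [0.18 0.03 0.25 0.75 0.47 0.38]
22.9 [0. 1. 0. 0.]
```

>>> {"name": "move_arm", "arguments": {
  "targets": [
    [1,[0,-0.07,0.4],0],
    [1,[0,0,0.3],0],
    [1,[0,0,0.3],0],
    [1,[0,0,0.2],0],
    [1,[0,0,0],0]
  ]
}}

```text
clock: 23.45
position: [596.5, -12.6, 132.7]
ee_rot: [-0.0, 1.0, 0.0, -0.0]
contact_force: [-0.3, 0.7, 1.3]
opening: 22.6
grasp_force: 59.3
```

>>> {"name": "move_arm", "arguments": {
  "targets": [
    [1,[0,0,0],0],
    [1,[0,0,0],0]
  ]
}}

```text
clock: 23.65
position: [596.6, -12.6, 133.0]
ee_rot: [-0.0, 1.0, 0.0, 0.0]
contact_force: [-1.3, 0.4, 1.4]
opening: 22.8
grasp_force: 59.3
```

```bash
python3 avg.py
```

```text
[596.57 -12.61 132.87  -0.58   0.47   1.13] [0.01 0.02 0.06 0.38 0.44 0.29]
24.0 [-0.  1.  0.  0.]
```

>>> {"name": "move_arm", "arguments": {
  "targets": [
    [1,[0,0,0.08],0],
    [1,[0,0,0.07],0],
    [1,[0,0,0],0],
    [1,[0,0,0],0],
    [1,[0,0,0],0]
  ]
}}

```text
clock: 24.55
position: [596.6, -12.6, 131.3]
ee_rot: [-0.0, 1.0, 0.0, 0.0]
contact_force: [-0.8, 1.0, 1.5]
opening: 22.4
grasp_force: 59.4
```

```bash
python3 avg.py; python3 avg.py
```

```text
[596.62 -12.64 131.27  -1.21   1.13   2.4 ] [0.01 0.02 0.02 0.29 0.52 0.46]
24.9 [-0.  1.  0.  0.]
[596.62 -12.65 131.24  -1.27   1.22   2.02] [0.01 0.01 0.01 0.56 0.46 0.31]
25.3 [-0.  1.  0.  0.]
```

Run:
```python
from plant import env
print(env.sense()['qd'].round(4)); print(env.hand_in())
```

```text
[ 0.0013  0.0004 -0.0019  0.0004 -0.0005  0.0013]
the job is handed in; nothing more can be done
None
```

Both dishes are in the row and the tester is held upright in the free-end dish's ring, pressed in about 6 mm (5.6 mm by height, 6.2–6.5 mm by force; I couldn't see the groove itself), and the job is handed in.

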